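# Set a brass plate out over the sawing board's edge

### The arm

A 6-joint arm with a two-finger parallel gripper is mounted at the origin on the work surface. World frame = base frame: x ahead of the robot, y to its left, z up, the work surface at z = 0. Lengths are in m, angles in rad, forces in N, time in s.
With the tool pointing down it reaches from about 0.25 to 0.775 m from the base axis. Payload 4 kg.
Tool frame: the origin (TCP) lies on the centre line of the jaws, within the pads' length; the fingertips stand 14 mm ahead of it and the grasp point (between the pads) lies 5 mm behind it (robot.tcp_to_tips is the distance from the TCP to the fingertips, in m); z points along the fingers, y is the line along which they close (so a half turn about z gives the same grasp; the last joint's range is limited). The gripper opens to 94 mm and grips with 3 to 60 N. Pads are 16 mm wide; open, the fingers measure 119 mm over their backs; the gripper's body (75 mm by 177 mm) begins 78 mm behind the grasp point.
Start: joints at [1.118, 0.087, 1.371, -0, 1.684, -0.103], TCP at [0.189, 0.517, 0.22] pointing down, gripper open.
Joint ranges: [-3.1, 3.1], [-0.76, 2.03], [0.27, 2.55], [-1.08, 4.22], [0.17, 2.65], [-2.57, 2.57]. Speed limits (rad/s): [2.79, 2.79, 3.14, 3.14, 3.14, 3.14].

### API

Orientations are given as [roll, pitch, yaw] about the fixed x, y, z axes, in that order (R = Rz(yaw) Ry(pitch) Rx(roll)).
In Python, from bench import robot gives the robot as it stands.
- The arm moves only by the tool carry_out, never from a script. Its argument "increments" is a list of rows, each a list of 3 entries, a list of its own where there are three numbers: the closure in counts, from 0 (fully open) to 255 (shut), then the shift along the tool's x, y, z in mm, then the turn about the tool's z in degrees. In form: [[fingers, [dx, dy, dz], twist], ...]. A call has 1 to 8 rows; each row shifts and turns the commanded pose from where the row before left it, along the tool's axes as they then stand; what a row does not reach is not made up. A row lasts 1/10 s, in which the tool goes at most 50 mm and 8.59 degrees, less where a joint would pass 70% of its speed; a pose out of reach is approached as far as the arm can. A call with a gripper value outside its range is refused whole. The fingers move at their own pace and stop on an object; the grip force is fixed at half the most. Time passes only in rows, so rows that do not move let the fingers close. It gives the time, the measured TCP pose, the force, the opening and the grip force at its end, in the units of the state.
- robot.get_obs(): the state, without advancing time (a new reading comes with each control period).
- robot.snapshot(name): name is "scene" or "side" or "wrist"; returns the picture (420x560x3 uint8, blue, green, red); there is no depth.
- robot.get_calibration(name): a dict with "vfov" (degrees; the focal length in pixels is half the picture's height over the tangent of half this angle, whatever the lens; pixels are square), "cx", "cy" (the principal point, pixels), "T" (4x4, takes a point from camera to world coordinates). Camera axes: x right, y down, z forward; pixel columns grow to the right and rows downward; lengths in m; the calibration is good to about 2 mm. A picture is of the moment at which its call begins: read the wrist's pose just before it. get_calibration takes no time and is no camera call; for the wrist camera it gives the pose at the moment of the call.
- robot.close_job(): hands the job in; it is judged then, once.
The state is a dict: "time": time; "joint_positions": joint angles; "qvel": joint speeds; "joint_torque": joint torques, N m; "tool_pos": TCP position; "ee_rot": TCP orientation; "wrist_force": force on the tool from outside, world axes, zero at the start; "wrist_torque": the same for the moment, N m; "width": finger opening in m; "finger_force": force on a finger pad.
Only numpy, scipy, OpenCV 4.12 (cv2) and the standard library are available. Lean on these libraries where they do the work, as an engineer would, in place of code of your own. Each camera call takes 0.05 s, during which the arm holds its last target. There are 200 camera calls.

### The job

Get the brass plate ready for sawing: push it along the top of the wooden sawing board with your fingertips until 30 mm of it, up to its scribed line, sticks out over the board's far edge (the one away from the robot), square to that edge. Only slide the plate: it stays flat on the board, never pinched, lifted or dropped, and the steel anvil puck beside it and everything else on the bench are left alone. Finish with your hand clear.

Things in the scene. Friction and masses are not known exactly. Their poses are not given: they have to be found in the camera images.
- board: Fixed hardwood sawing board lying on the bench, 220 (its x) by 270 (its y) mm, 45 mm high, with small saw nicks along its far edge. Origin: centre of its underside, at bench height; x points to the far edge (roughly away from the robot), z up. Its top is plain and level.
- board_edge (a point): Middle of the board's far top edge (110 mm from its centre, 45 mm above the bench). Axes as the board's: x points square out over the edge, y runs along the edge.
- plate: Loose flat brass plate lying on the board, 120 long (its x) by 90 wide (its y) by 5 mm thick, about 0.4 kg, a dark scribed line across its top 30 mm from its front end. Too wide to grip. Origin: centre of its underside; x points to the front end, the one nearer the far edge. At the start it lies wholly on the board, left or right of the middle, turned up to 17 degrees from square.
- plate_front (a point): Middle of the plate's front end, at its underside (60 mm ahead of the plate's centre). The plate slides with ordinary dry friction and turns when pushed off centre; two fingertips side by side on its back end square it.
- plate_back (a point): Middle of the plate's back end, nearer the robot, at its underside (60 mm behind the plate's centre). The board's top runs on at least 38 mm behind the plate for fingertips to come down on.
- anvil: Round steel anvil puck standing on the board beside the plate, 50 mm across, 25 mm high, loose; leave alone. Origin: centre of its underside.
- screwdriver: Loose screwdriver lying on the bench left of the board; leave alone.
- jar: Small amber glass jar, 48 mm across, 60 mm high, standing on the bench right of the board; leave alone. Origin: centre of its underside.
- hammer: Hammer lying on the bench on the left; leave alone.
- basket: White plastic basket, 120 by 160 by 50 mm high, on the bench on the right; leave alone.
- pliers: Green-handled pliers lying on the bench on the near right; leave alone.
- cup: White cup, 70 mm across, 80 mm high, far left on the bench; leave alone.
- weight: Brass cylinder weight, 36 mm across, 45 mm high, far right on the bench; leave alone.
There are look-alikes about, which are no part of the job. There is more than one size of the plate; the one meant has the size given above.

How it is judged:
By the outcome, as a careful person would: the job done as asked, in the order asked, and still so for the second after the job is handed in, with the robot touching nothing.
It also fails if it takes over 38 s, if anything falls off the work surface, if the arm or the gripper's body presses on something with over 40 N, if the wrist force passes 120 N, or if a joint passes its speed limit or range.

## Working session

There is one attempt and no reset: what is moved stays moved. The work goes in short steps, Python scripts to look and compute and a tool call to move; the robot and the scene stay as the last step left them, time stands still between calls to the robot, and variables do not carry over. Pictures are saved under pics/ and viewed, at most 10 in all, crops included, and the job is handed in when it is done.

Besides the shell and the picture viewer there is one more tool, called as name([rows], argument=value, ...), one row to a line, values as JSON. carry_out: Moves the arm, as the interface text tells. Its arguments: {"type":"object","properties":{"increments":{"type":"array","items":{"type":"array"}}},"required":["increments"]}

```bash
mkdir -p pics
cat > h.py <<'E'
import numpy as np, cv2
from bench import robot
def ray(c,px):
    f=210/np.tan(np.radians(c["vfov"])/2); T=np.array(c["T"])
    px=np.atleast_2d(px).astype(float)
    d=np.c_[(px[:,0]-c["cx"])/f,(px[:,1]-c["cy"])/f,np.ones(len(px))]@T[:3,:3].T
    return T[:3,3],d
def onz(c,px,z):
    o,d=ray(c,px); return o+d*((z-o[2])/d[:,2])[:,None]
def proj(c,P):
    f=210/np.tan(np.radians(c["vfov"])/2); T=np.array(c["T"])
    q=(np.atleast_2d(P)-T[:3,3])@T[:3,:3]
    return np.c_[q[:,0]/q[:,2]*f+c["cx"],q[:,1]/q[:,2]*f+c["cy"]]
E
python3 - <<'E'
from h import *
o=robot.get_obs(); print(o["time"],o["tool_pos"],o["ee_rot"],o["width"],robot.tcp_to_tips)
for n in("scene","side"):
    c=robot.get_calibration(n); print(n,{k:(np.round(v,3).tolist()) for k,v in c.items() if k!="T" and not isinstance(v,str)},np.round(c["T"],3).tolist(),[v for v in c if v not in("vfov","cx","cy","T")])
    cv2.imwrite(f"pics/{n}0.png",robot.snapshot(n))
E
```

```text
0.0 [0.18826602 0.51623204 0.21835683] [-3.13946569e+00 -2.35532368e-04  2.79176813e+00] 0.09385434768261078 0.014
scene {'vfov': 51.473, 'cx': 279.112, 'cy': 211.694} [[-0.14, 0.609, -0.781, 1.439], [0.99, 0.096, -0.103, 0.148], [0.013, -0.788, -0.616, 0.799], [0.0, 0.0, 0.0, 1.0]] []
side {'vfov': 56.82, 'cx': 270.399, 'cy': 217.008} [[0.999, -0.027, 0.041, 0.443], [-0.048, -0.737, 0.674, -0.722], [0.012, -0.675, -0.737, 0.86], [0.0, 0.0, 0.0, 1.0]] []
```

View pics/scene0.png

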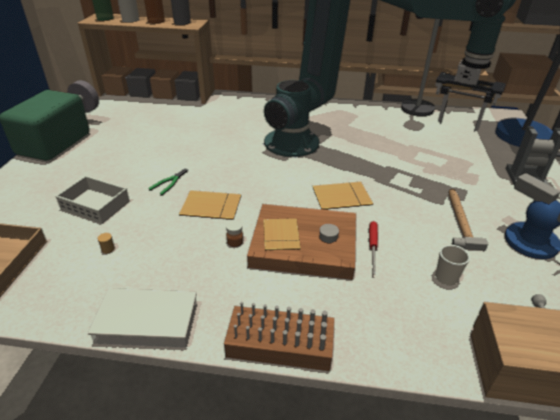

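View pics/side0.png

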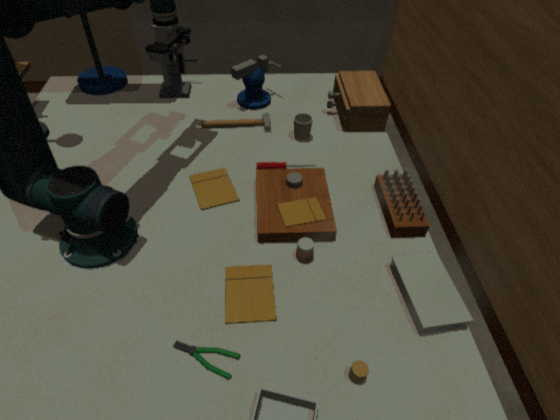

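Three plates show up in the scene view: on the bench at (210,205) and (343,195), and on the board at (282,235). The board one fits the description. I'll check sizes and take an enlarged crop.

```bash
cat > m.py <<'E'
from h import *
def plates(img,zs=lambda c:0.05):
    h=cv2.cvtColor(img,cv2.COLOR_BGR2HSV)
    m=cv2.inRange(h,(14,120,90),(26,255,255))
    m=cv2.morphologyEx(m,cv2.MORPH_CLOSE,np.ones((5,5)))
    cs=[c for c in cv2.findContours(m,cv2.RETR_EXTERNAL,cv2.CHAIN_APPROX_NONE)[0] if cv2.contourArea(c)>300]
    return h,cs
def rect(c,ct,z):
    P=onz(c,ct[:,0,:],z)[:,:2]
    r=cv2.minAreaRect((P*1000).astype(np.float32))
    return r
E
python3 - <<'E'
from m import *
crops=[]
for n,(x,y,w,hh) in(("scene",(230,195,150,90)),("side",(240,150,110,100))):
    im=cv2.imread(f"pics/{n}0.png"); c=robot.get_calibration(n)
    h,cs=plates(im)
    for ct in cs:
        print(n,ct[:,0].mean(0).round(),"z5",np.round(np.hstack(rect(c,ct,.005)),1) if 0 else rect(c,ct,.005),"z50",rect(c,ct,.05))
    k=cv2.resize(im[y:y+hh,x:x+w],(395,395*hh//w),interpolation=cv2.INTER_CUBIC); crops.append(k)
    for q in((262,220),(300,218),(300,260),(282,240)) if n=="scene" else ((265,200),(320,180),(300,232),(300,212)): print(q,h[q[1],q[0]])
H=max(k.shape[0] for k in crops)
cv2.imwrite("pics/crop.png",np.hstack([cv2.copyMakeBorder(k,0,H-k.shape[0],0,0,0) for k in crops]))
E
```

```text
scene [281. 234.] z5 ((527.1209106445312, 33.4526481628418), (136.72994995117188, 102.36042022705078), 11.117846488952637) z50 ((578.7886352539062, 39.94038772583008), (128.98155212402344, 96.55976867675781), 11.117851257324219)
scene [210. 205.] z5 ((428.4964599609375, -193.98165893554688), (119.4657211303711, 157.41720581054688), 1.6401008367538452) z50 ((485.7530517578125, -174.60545349121094), (112.69576263427734, 148.4965362548828), 1.6400998830795288)
scene [342. 196.] z5 ((318.416015625, 196.96829223632812), (122.72245788574219, 157.88453674316406), 17.999032974243164) z50 ((381.9107971191406, 194.18983459472656), (115.76791381835938, 148.93740844726562), 17.999040603637695)
(262, 220) [ 13 136 161]
(300, 218) [ 12 137 153]
(300, 260) [ 13 139 149]
(282, 240) [ 17 124 162]
side [249. 294.] z5 ((425.9836730957031, -195.5810546875), (119.24919891357422, 162.61392211914062), 1.67130446434021) z50 ((426.87420654296875, -223.32553100585938), (112.9701156616211, 154.05145263671875), 1.6713043451309204)
side [292. 197.] z5 ((565.1099243164062, 140.00184631347656), (277.3616027832031, 228.03805541992188), 89.47223663330078) z50 ((558.6747436523438, 94.58697509765625), (262.7568054199219, 216.0307159423828), 89.47216796875)
side [213. 188.] z5 ((313.4805908203125, 196.58218383789062), (120.17959594726562, 161.47042846679688), 17.62615966796875) z50 ((320.2950134277344, 148.1881561279297), (113.85152435302734, 152.9681396484375), 17.62615203857422)
side [361.  89.] z5 ((918.3427734375, 797.8887329101562), (308.8010559082031, 185.46388244628906), 89.64146423339844) z50 ((893.3079833984375, 717.832763671875), (292.5411071777344, 175.69822692871094), 89.6414794921875)
(265, 200) [ 13 176 100]
(320, 180) [ 14 170  96]
(300, 232) [ 13 173  68]
(300, 212) [ 20 177 114]
```

View pics/crop.png

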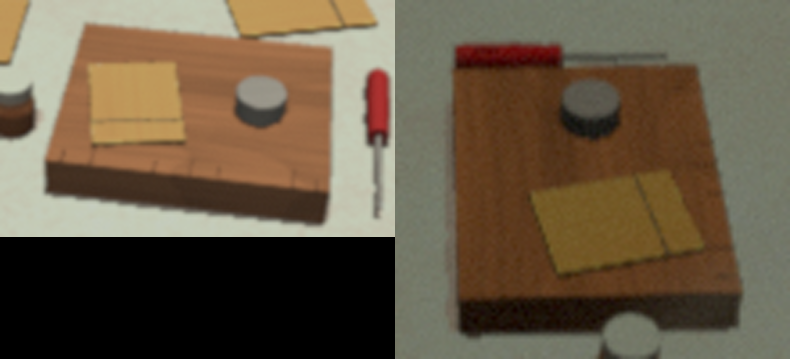

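The crop shows the brass plate lying on the board, front end with its line toward the far edge. In the scene view it is right of the middle, in the side view it sits below the puck. The two bench plates measure about 157×119 mm, so they are the look-alikes. The board one is about 120×90 mm.

```bash
cat > m2.py <<'E'
from h import *
def quad(ct,c,z):
    P=(onz(c,ct[:,0,:],z)[:,:2]*1000).astype(np.float32)
    hull=cv2.convexHull(P)
    ok,q=cv2.minEnclosingTriangle(hull) if 0 else (0,None)
    for e in np.linspace(2,40,77):
        a=cv2.approxPolyDP(hull,e,True)
        if len(a)==4: return a[:,0]
def comps(m,amin):
    return [x for x in cv2.findContours(m,cv2.RETR_EXTERNAL,cv2.CHAIN_APPROX_NONE)[0] if cv2.contourArea(x)>amin]
E
python3 - <<'E'
from m2 import *
for n in("scene","side"):
    im=cv2.imread(f"pics/{n}0.png"); c=robot.get_calibration(n)
    h=cv2.cvtColor(cv2.GaussianBlur(im,(3,3),0),cv2.COLOR_BGR2HSV)
    lo=15 if n=="scene" else 17
    m=cv2.inRange(h,(lo,90,70),(28,255,255)); m=cv2.morphologyEx(m,cv2.MORPH_CLOSE,np.ones((3,3)))
    for ct in comps(m,300):
        u=ct[:,0].mean(0)
        r=cv2.minAreaRect((onz(c,ct[:,0],.05)[:,:2]*1000).astype(np.float32))
        print(n,u.round(),np.round(r[0],1),np.round(r[1],1),round(r[2],1)); 
        if np.linalg.norm(u-((282,235) if n=="scene" else (302,212)))<12: print(quad(ct,c,.05).round().tolist())
    # board top corners by hand from the crops
    s=150/395 if n=="scene" else 110/395
    pts=np.array([(84,25),(333,47),(330,193),(47,160)] if n=="scene" else [(455,66),(696,66),(739,294),(459,299)],float)
    if n=="side": pts[:,0]-=395
    pts=pts*s+((230,195) if n=="scene" else (240,150))
    B=onz(c,pts,.045)*1000; print("board",B[:,:2].round().tolist(),[round(np.linalg.norm(B[i]-B[i-1])) for i in range(4)])
    a=np.array([(261,90)] if n=="scene" else [(591-395,95)])*s+((230,195) if n=="scene" else (240,150))
    print("anvil",onz(c,a,.07)[0,:2]*1000)
E
```

```text
scene [526. 360.] [856.1 575.1] [155.  262.2] 79.0
scene [ 13. 244.] [ 718.4 -604.4] [201.8  93.2] 34.7
scene [281. 234.] [579.1  40.7] [128.1  94.1] 10.7
[[528.0, -16.0], [649.0, 12.0], [633.0, 94.0], [510.0, 73.0]]
scene [210. 205.] [ 484.6 -175.1] [115.7 152.8] 1.6
scene [460. 213.] [407.  523.8] [209.2  24.4] 1.6
scene [341. 196.] [383.6 194.6] [124.4 153.6] 17.7
scene [531.  28.] [-1586.   1304.2] [323.5 241.9] 72.2
scene [450.  45.] [-1192.9   766.2] [156.7 989.1] 76.5
scene [386.  47.] [-1279.6   439. ] [ 539.4 1736.9] 88.4
scene [202.  32.] [-1075.3  -766.3] [1841.5 1383.4] 4.8
board [[458.0, -31.0], [454.0, 238.0], [674.0, 235.0], [671.0, -30.0]] [214, 269, 220, 265]
anvil [567.25215862 164.57425592]
side [249. 294.] [ 426.  -223.6] [116.5 156.4] 1.3
side [301. 212.] [576.8  37.8] [123.   95.4] 11.1
[[625.0, 94.0], [513.0, 73.0], [527.0, -17.0], [642.0, 5.0]]
side [213. 188.] [320.7 147.3] [116.3 158.8] 17.7
board [[455.0, 236.0], [671.0, 229.0], [666.0, -40.0], [451.0, -37.0]] [272, 216, 268, 215]
anvil [569.19592873 164.76448743]
```

carry_out([
  [100, [0, 0, 0], -8],
  [100, [0, 0, 0], -8],
  [100, [0, 0, 0], -3.3],
  [100, [-25, -40, 0], 0],
  [100, [-25, -40, 0], 0],
  [100, [-25, -40, 0], 0],
  [100, [-25, -40, 0], 0],
  [100, [-25, -40, 0], 0],
])

```text
time: 0.9
tool_pos: [0.3112, 0.3133, 0.219]
ee_rot: [-3.141, -0.0, 3.129]
wrist_force: [0.6, 0.8, 0.1]
width: 0.0572
finger_force: 0.0
```

carry_out([
  [100, [-25, -40, 0], 0],
  [100, [-25, -40, 0], 0],
  [100, [-25, -40, 0], 0],
  [100, [-25, -40, 0], 0],
  [100, [-25, -40, 0], 0],
  [100, [-25, -40, 0], 0],
  [100, [-15, -34, 0], 0],
  [100, [0, 0, 0], 0],
])

```text
time: 1.7
tool_pos: [0.4733, 0.0352, 0.2184]
ee_rot: [-3.14, -0.002, 3.122]
wrist_force: [-0.4, 0.9, -0.0]
width: 0.0569
finger_force: 0.0
```

Run:
```python
from h import *
o=robot.get_obs(); print(o["time"],o["tool_pos"],np.degrees(o["ee_rot"]),o["width"])
c=robot.get_calibration("wrist"); cv2.imwrite("pics/w1.png",robot.snapshot("wrist"))
np.save("w1.npy",c,allow_pickle=True); print(c["vfov"],np.round(c["T"],3).tolist())
```

```text
1.7 [0.47327191 0.03520747 0.21836749] [-1.79919941e+02 -9.39650628e-02  1.78897561e+02] 0.05691416363214797
68.95169408875911 [[0.02, 0.974, 0.225, 0.408], [1.0, -0.02, -0.006, 0.037], [-0.001, 0.225, -0.974, 0.385], [0.0, 0.0, 0.0, 1.0]]
```

View pics/w1.png

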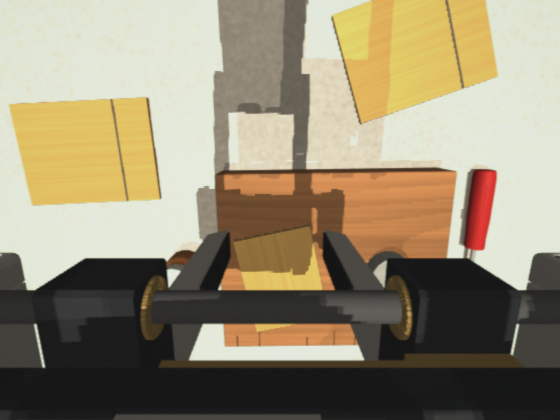

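```bash
cat > edge.py <<'E'
from h import *
def edges(im,c,near,far,nr,fr):
    h=cv2.cvtColor(im,cv2.COLOR_BGR2HSV).astype(int); g=cv2.cvtColor(im,cv2.COLOR_BGR2GRAY).astype(float)
    out={}
    for k,cols,(a,b) in(("near",near,nr),("far",far,fr)):
        P=[]
        for u in cols:
            s=im[a:b,u,0].astype(float) if k=="far" else g[a:b,u]
            d=np.diff(cv2.GaussianBlur(s[:,None],(1,3),0)[:,0]); i=int(np.argmax(d)); 
            if 0<i<len(d)-1:
                y0,y1,y2=d[i-1:i+2]; i=i+.5*(y0-y2)/(y0-2*y1+y2+1e-9)
            P.append((u,a+i+.5))
        W=onz(c,P,.045)[:,:2]
        vx,vy,x0,y0=cv2.fitLine((W*1000).astype(np.float32),cv2.DIST_HUBER,0,.5,.01).ravel()
        if vy<0: vx,vy=-vx,-vy
        res=(W*1000-[x0,y0])@[vy,-vx]
        out[k]=(x0-(y0-40)*vx/vy, np.degrees(np.arctan2(-vx,vy)),np.abs(res).mean(),np.mean([p[1] for p in P]))
    return out
E
python3 - <<'E'
from edge import *
im=cv2.imread("pics/w1.png"); c=np.load("w1.npy",allow_pickle=True).item()
print("(x at y=40, yaw of normal, resid,row)",edges(im,c,range(350,445,3),range(232,352,2),(164,182),(334,356)))
print(edges(im,c,range(235,445,3),range(232,352,2),(164,182),(334,356)))
print(onz(c,[(219,180),(225,340),(452,176),(235,240),(311,227),(323,292),(256,330),(386,255)],.05)[:,:2]*1000)
print(im[336:352,300].tolist(), im[165:180,400].tolist())
E
```

```text
(x at y=40, yaw of normal, resid,row) {'near': (np.float32(447.60547), np.float32(-0.41730154), np.float64(0.12769819921281497), np.float64(171.65849437393177)), 'far': (np.float32(666.8835), np.float32(-0.370665), np.float64(0.0703120337671263), np.float64(345.34124025401485))}
{'near': (np.float32(447.66446), np.float32(-0.39112142), np.float64(0.10608770956006307), np.float64(172.44133598070016)), 'far': (np.float32(666.8835), np.float32(-0.370665), np.float64(0.0703120337671263), np.float64(345.34124025401485))}
[[453.18810543 -27.49817129]
 [653.90770113 -32.51783985]
 [453.94456976 228.18167383]
 [522.95455705 -13.40184955]
 [509.10576051  73.99387688]
 [590.61337058  88.80839925]
 [640.55477994   6.66197701]
 [544.81535528 161.45243817]]
[[85, 142, 213], [84, 140, 210], [84, 140, 210], [86, 144, 214], [87, 145, 216], [87, 145, 216], [87, 146, 216], [86, 143, 213], [91, 143, 209], [140, 173, 210], [216, 229, 226], [219, 233, 228], [218, 233, 228], [220, 233, 228], [222, 233, 228], [224, 233, 228]] [[186, 213, 222], [186, 212, 222], [163, 187, 202], [74, 90, 105], [34, 50, 71], [34, 52, 74], [47, 76, 113], [75, 124, 184], [87, 144, 215], [89, 149, 220], [89, 148, 219], [88, 147, 218], [88, 147, 218], [88, 147, 217], [88, 145, 216]]
```

carry_out([
  [100, [-6, 1, 20], -0.7],
  [100, [-6, 1, 30], 0],
  [100, [0, 0, 30], 0],
  [100, [0, 0, 30], 0],
  [100, [0, 0, 20], 0],
  [100, [0, 0, 10], 0],
  [100, [0, 0, 5], 0],
  [100, [0, 0, 0], 0],
])

```text
time: 2.55
tool_pos: [0.4842, 0.0416, 0.0746]
ee_rot: [3.141, 0.0, -3.141]
wrist_force: [0.3, 0.6, -0.8]
width: 0.0569
finger_force: 0.0
```

carry_out([
  [100, [0, 0, 4], 0],
  [100, [0, 0, 3], 0],
  [100, [0, 0, 0], 0],
])

```text
time: 2.85
tool_pos: [0.4845, 0.0409, 0.0676]
ee_rot: [3.141, 0.0, 3.141]
wrist_force: [0.2, -0.0, 0.7]
width: 0.0572
finger_force: 0.0
```

carry_out([
  [100, [0, -4, 3], 0.4],
  [100, [0, 0, 2], 0],
  [100, [0, 0, 0], 0],
])

```text
time: 3.15
tool_pos: [0.4841, 0.0367, 0.0621]
ee_rot: [3.141, -0.001, 3.133]
wrist_force: [0.4, 0.4, -0.2]
width: 0.0568
finger_force: 0.0
```

carry_out([
  [100, [0, 0, 1], 0],
  [100, [0, 0, 0], 0],
])

```text
time: 3.35
tool_pos: [0.4843, 0.0369, 0.0614]
ee_rot: [3.141, -0.0, 3.134]
wrist_force: [0.0, 0.5, -0.4]
width: 0.0569
finger_force: 0.0
```

carry_out([
  [100, [0, 0, 1], 0],
  [100, [0, 0, 0], 0],
])

```text
time: 3.55
tool_pos: [0.4843, 0.037, 0.0604]
ee_rot: [3.141, -0.0, 3.134]
wrist_force: [-0.7, -0.1, 0.2]
width: 0.057
finger_force: 0.0
```

carry_out([
  [100, [0, 0, 1], 0],
  [100, [0, 0, 0], 0],
])

```text
time: 3.75
tool_pos: [0.4843, 0.037, 0.0593]
ee_rot: [3.141, -0.0, 3.134]
wrist_force: [0.5, 0.4, -0.7]
width: 0.0571
finger_force: 0.0
```

carry_out([
  [100, [-5, 0, -1], 0],
  [100, [-6, 0, 0], 0],
  [100, [-5, 0, 0], 0],
  [100, [-5, 0, 0], 0],
  [100, [-5, 0, 0], 0],
  [100, [-5, 0, 0], 0],
  [100, [-5, 0, 0], 0],
  [100, [-5, 0, 0], 0],
])

```text
time: 4.55
tool_pos: [0.5237, 0.0378, 0.0604]
ee_rot: [3.139, -0.005, 3.135]
wrist_force: [-6.1, 2.7, 4.1]
width: 0.0572
finger_force: 3.2
```

carry_out([
  [100, [-4, 0, 0], 0],
  [100, [-4, 0, 0], 0],
  [100, [-4, 0, 0], 0],
  [100, [-4, 0, 0], 0],
  [100, [0, 0, 0], 0],
])

```text
time: 5.05
tool_pos: [0.5403, 0.0368, 0.0602]
ee_rot: [3.141, -0.004, 3.134]
wrist_force: [-4.8, 0.9, 2.8]
width: 0.0568
finger_force: 2.5
```

Run:
```python
from h import *
ims=[]
for n,(x,y,w,hh) in(("scene",(230,195,150,100)),("side",(240,150,110,100)),("wrist",(0,0,560,420))):
    c=robot.get_calibration(n); im=robot.snapshot(n); cv2.imwrite(f"pics/{n}2.png",im); np.save(f"{n}2.npy",c,allow_pickle=True)
    ims.append(cv2.resize(im[y:y+hh,x:x+w],(int(300*w/hh),300) if n!="wrist" else (400,300),interpolation=cv2.INTER_CUBIC))
top=np.hstack(ims[:2]); r=cv2.copyMakeBorder(ims[2],0,0,0,top.shape[1]-400,0)
cv2.imwrite("pics/look2.png",np.vstack([top,r]))
```

```text
(no output)
```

View pics/look2.png

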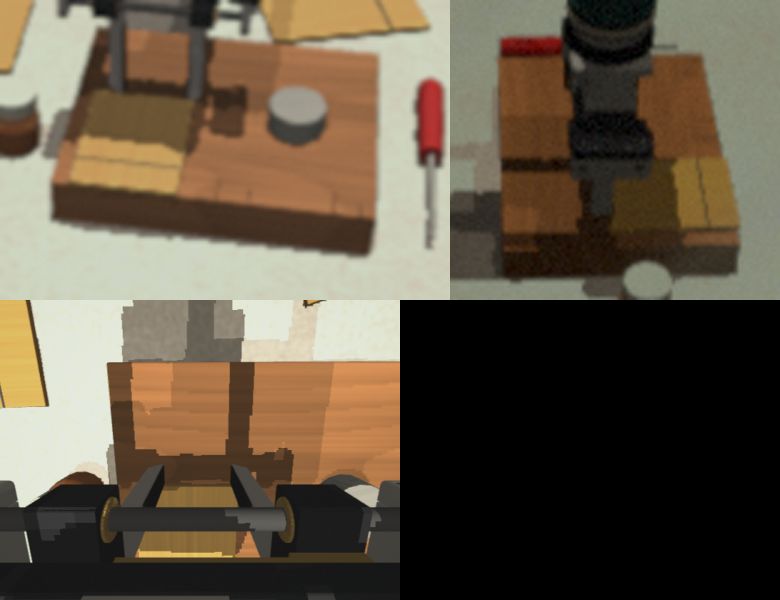

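The plate is squared against both fingertips. Its front end is just short of the far edge, and the puck hasn't moved. I'll push most of the rest and then measure.

carry_out([
  [100, [-5, 0, 0], 0],
  [100, [-5, 0, 0], 0],
  [100, [-5, 0, 0], 0],
  [100, [-4, 0, 0], 0],
  [100, [-3, 0, 0], 0],
  [100, [-2, 0, 0], 0],
  [100, [-1, 0, 0], 0],
  [100, [0, 0, 0], 0],
])

```text
time: 6.0
tool_pos: [0.5651, 0.0362, 0.0602]
ee_rot: [-3.141, -0.004, 3.134]
wrist_force: [-5.5, 0.5, 4.1]
width: 0.057
finger_force: 2.8
```

Run:
```python
from h import *
ims=[]
for n,(x,y,w,hh) in(("scene",(245,225,75,55)),("side",(290,185,65,55))):
    c=robot.get_calibration(n); im=np.mean([robot.snapshot(n) for _ in range(4)],0).astype(np.uint8); cv2.imwrite(f"pics/{n}3.png",im)
    ims.append(cv2.resize(im[y:y+hh,x:x+w],None,fx=5.6,fy=5.6,interpolation=cv2.INTER_CUBIC))
cv2.imwrite("pics/look3.png",np.hstack(ims)); print([i.shape for i in ims])
```

```text
[(308, 420, 3), (308, 364, 3)]
```

View pics/look3.png

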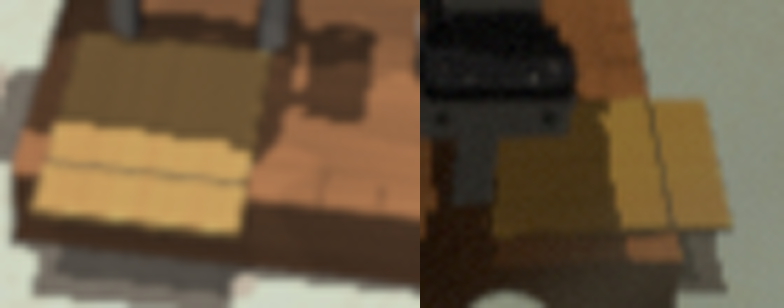

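The two crops show the line close to the board edge. Now I'll measure it sub-pixel, taking the board edge from the unobstructed first pictures (the cameras are fixed).

```bash
cat > fin.py <<'E'
from h import *
import sys
def sub(s,sign):   # sub-pixel extremum of derivative (sign +-1) or of dark dip (0)
    d=-s if sign==0 else sign*np.diff(s); i=int(np.argmax(d)); o=0 if sign==0 else .5
    if 0<i<len(d)-1:
        a,b,e=d[i-1:i+2]; i+= .5*(a-e)/(a-2*b+e+1e-9)
    return i+o
def fit(W):
    vx,vy,x0,y0=cv2.fitLine((W[:,:2]*1000).astype(np.float32),cv2.DIST_HUBER,0,.5,.01).ravel()
    if vy<0: vx,vy=-vx,-vy
    r=np.abs((W[:,:2]*1000-[x0,y0])@[vy,-vx]).mean()
    return np.round([x0-(y0-30)*vx/vy,np.degrees(np.arctan2(-vx,vy)),r],2)
def scan(im,c,n,rng,guess,win,ch,sign,z):
    P=[]
    for t in rng:
        g=int(round(guess(t)))
        if n=="scene": s=im[g-win:g+win+1,t,:].astype(float)
        else: s=im[t,g-win:g+win+1,:].astype(float)
        s=s.mean(1) if ch is None else s[:,ch]
        v=g-win+sub(s,sign); P.append((t,v) if n=="scene" else (v,t))
    return fit(onz(c,P,z)),np.round([P[0],P[-1]],1).tolist()
L=lambda a,b:(lambda t:a[1]+(t-a[0])*(b[1]-a[1])/(b[0]-a[0]))
E
cat > run3.py <<'E'
from fin import *
k=sys.argv[1]; sh=float(sys.argv[2]) if len(sys.argv)>2 else 0
b=cv2.imread("pics/scene0.png"); im=cv2.imread(f"pics/scene{k}.png"); c=robot.get_calibration("scene")
print("scene edge",scan(b,c,"scene",range(252,352),L((248,255.8),(355,268.3)),4,2,-1,.045))
print(" line",scan(im,c,"scene",range(256,288),L((254,254),(288,257.7)),3,None,0,.05))
print(" front",scan(im,c,"scene",range(254,286),L((252,262.5),(287,266.5)),4,2,-1,.05))
b=cv2.imread("pics/side0.png"); im=cv2.imread(f"pics/side{k}.png"); c=robot.get_calibration("side")
print("side edge",scan(b,c,"side",range(172,230),L((168,322.0),(232,335.8)) if 0 else L((168.4,323.8),(231.9,335.8)),4,0,1,.045))
print(" line",scan(im,c,"side",range(204,225),L((203,330.7),(225.7,335.2)),3,None,0,.05))
print(" front",scan(im,c,"side",range(204,225),L((203,341.0),(225,345.4)),4,0,1,.05))
E
python3 run3.py 3
```

```text
scene edge (array([ 6.7068e+02, -2.8000e-01,  2.9000e-01]), [[252.0, 255.8], [351.0, 267.0]])
 line (array([ 6.6635e+02, -1.8000e-01,  4.6000e-01]), [[256.0, 253.8], [287.0, 257.1]])
 front (array([ 6.9771e+02, -4.0000e-02,  4.8000e-01]), [[254.0, 262.7], [285.0, 266.1]])
side edge (array([ 6.6905e+02, -3.5000e-01,  3.1000e-01]), [[324.3, 172.0], [336.3, 229.0]])
 line (array([ 6.6639e+02, -1.3500e+00,  4.0000e-01]), [[330.7, 204.0], [334.3, 224.0]])
 front (array([ 6.9599e+02, -4.6000e-01,  1.6000e-01]), [[340.5, 204.0], [345.2, 224.0]])
```

Overhang is about 26.8 mm in both views and square within half a degree. I'll push 3.2 mm more.

carry_out([
  [100, [-1.2, 0, 0], 0],
  [100, [-1, 0, 0], 0],
  [100, [-1, 0, 0], 0],
  [100, [0, 0, 0], 0],
])

```text
time: 6.8
tool_pos: [0.5682, 0.0362, 0.0602]
ee_rot: [-3.141, -0.004, 3.134]
wrist_force: [-4.7, -0.0, 4.1]
width: 0.0568
finger_force: 2.8
```

```bash
sed -i 's/(254,254),(288,257.7)/(254,254+sh*.26),(288,257.7+sh*.26)/; s/(252,262.5),(287,266.5)/(252,262.5+sh*.26),(287,266.5+sh*.26)/; s/(203,330.7),(225.7,335.2)/(203,330.7+sh*.33),(225.7,335.2+sh*.33)/; s/(203,341.0),(225,345.4)/(203,341+sh*.33),(225,345.4+sh*.33)/' run3.py
python3 - <<'E'
from h import *
for n in("scene","side"):
    cv2.imwrite(f"pics/{n}4.png",np.mean([robot.snapshot(n) for _ in range(4)],0).astype(np.uint8))
E
python3 run3.py 4 3
```

```text
scene edge (array([ 6.7068e+02, -2.8000e-01,  2.9000e-01]), [[252.0, 255.8], [351.0, 267.0]])
 line (array([ 6.6934e+02, -1.5000e-01,  4.5000e-01]), [[256.0, 254.7], [287.0, 258.1]])
 front (array([ 7.0088e+02, -6.3000e-01,  4.3000e-01]), [[254.0, 263.5], [285.0, 267.1]])
side edge (array([ 6.6905e+02, -3.5000e-01,  3.1000e-01]), [[324.3, 172.0], [336.3, 229.0]])
 line (array([ 6.6953e+02, -8.5000e-01,  4.9000e-01]), [[331.9, 204.0], [335.9, 224.0]])
 front (array([ 6.9927e+02, -4.7000e-01,  1.9000e-01]), [[341.7, 204.0], [346.3, 224.0]])
```

Overhang is about 30 mm and square. Now I'll retreat straight back, then up.

carry_out([
  [100, [3, 0, 0], 0],
  [100, [8, 0, 0], 0],
  [100, [12, 0, -1], 0],
  [100, [5, 0, -15], 0],
  [100, [0, 0, -30], 0],
  [100, [10, 0, -40], 0],
  [100, [30, 0, -40], 0],
  [100, [40, 0, -30], 0],
])

```text
time: 8.0
tool_pos: [0.4618, 0.037, 0.2204]
ee_rot: [-3.141, 0.005, 3.134]
wrist_force: [-0.1, -0.8, 0.7]
width: 0.057
finger_force: 0.0
```

carry_out([
  [100, [40, 0, -20], 0],
  [100, [40, 0, 0], 0],
  [100, [0, 0, 0], 0],
  [100, [0, 0, 0], 0],
])

```text
time: 8.4
tool_pos: [0.3814, 0.0377, 0.2378]
ee_rot: [-3.142, 0.004, 3.134]
wrist_force: [0.7, 1.2, 0.3]
width: 0.0574
finger_force: 0.0
```

```bash
python3 - <<'E'
from h import *
ims=[]
for n,(x,y,w,hh) in(("scene",(225,195,150,100)),("side",(240,150,130,100))):
    im=np.mean([robot.snapshot(n) for _ in range(4)],0).astype(np.uint8); cv2.imwrite(f"pics/{n}5.png",im)
    ims.append(cv2.resize(im[y:y+hh,x:x+w],(w*28//10,280),interpolation=cv2.INTER_CUBIC))
cv2.imwrite("pics/look5.png",np.hstack(ims)); print(robot.get_obs()["time"])
E
python3 run3.py 5 3
```

```text
8.8
scene edge (array([ 6.7068e+02, -2.8000e-01,  2.9000e-01]), [[252.0, 255.8], [351.0, 267.0]])
 line (array([ 6.6932e+02, -2.1000e-01,  4.7000e-01]), [[256.0, 254.7], [287.0, 258.1]])
 front (array([ 7.0084e+02, -4.8000e-01,  4.5000e-01]), [[254.0, 263.5], [285.0, 267.0]])
side edge (array([ 6.6905e+02, -3.5000e-01,  3.1000e-01]), [[324.3, 172.0], [336.3, 229.0]])
 line (array([ 6.6953e+02, -8.3000e-01,  4.8000e-01]), [[331.9, 204.0], [335.9, 224.0]])
 front (array([ 6.9919e+02, -5.1000e-01,  1.8000e-01]), [[341.8, 204.0], [346.3, 224.0]])
```

View pics/look5.png

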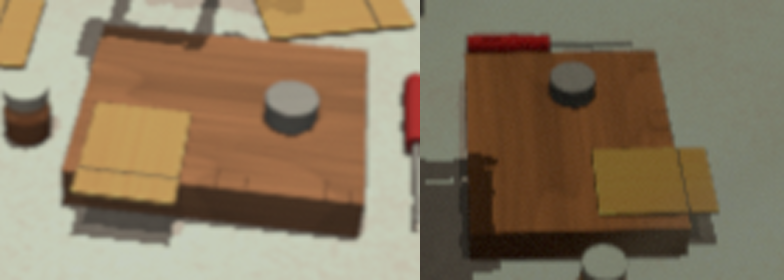

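The plate lies flat with its line at the board's edge. The puck, jar and screwdriver haven't moved, and the hand is clear.

```bash
python3 -c "
from bench import robot; print(robot.close_job())"
```

```text
the job is handed in; nothing more can be done
None
```

The brass plate now sticks out about 30 mm past the board's far edge, measured to within about 1 mm and square to within about half a degree; nothing else was touched, the hand is clear and the job is handed in.

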